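# Put the tweezers away and wedge the dovetailed lid shut

## Robot

A 6-joint arm with a two-finger parallel gripper is mounted at the origin on the work surface. World frame = base frame: x ahead of the robot, y to its left, z up, the work surface at z = 0. Lengths are in m, angles in degrees, forces in N, time in s.
With the tool pointing down it reaches from about 0.35 to 0.975 m from the base axis. Payload 4.9 kg.
Tool frame: the origin (TCP) lies midway between the tips of the shut fingers; the grasp point (between the pads) lies 19 mm behind it; z points along the fingers, y is the direction in which the jaws open and shut (so a half turn about z gives the same grasp; the last joint's range is limited). The gripper opens to 85 mm and grips with 20 to 120 N. Pads are 22 mm wide; open, the fingers measure 114 mm over their backs; the gripper's body (76 mm by 85 mm) begins 54 mm behind the grasp point. The pads swing forward as they close: fully open they stand 13 mm farther back than shut.
Start: joints at [64.114, 3.019, 92.412, -0, 84.569, -6.818], TCP at [0.204, 0.591, 0.231] pointing down, gripper open.
Joint ranges: [-172.51, 172.51], [-57.92, 126.97], [3.15, 148.05], [-58.71, 238.71], [5.1, 150.11], [-179.66, 179.66]. Speed limits (degrees/s): [147.25, 147.25, 180, 180, 180, 180].

## Interface

Orientations are given as [roll, pitch, yaw] about the fixed x, y, z axes, in that order (R = Rz(yaw) Ry(pitch) Rx(roll)).
In Python, from workcell import * gives the robot as it stands.
- The arm moves only by the shell command python3 -m pendant 'ROWS' [OPENING] [FORCE]. ROWS is text: rows parted by semicolons, each of 4 numbers parted by spaces: the shift along the world's x, y, z in cm, then the turn about the world's z in degrees. A call has 1 to 8 rows; each row shifts and turns the commanded pose from where the row before left it; what a row does not reach is not made up. A row lasts 1/10 s, in which the tool goes at most 50 mm and 8.59 degrees, less where a joint would pass 70% of its speed; a pose out of reach is approached as far as the arm can. A call with a gripper value outside its range is refused whole. OPENING is the opening, from 0 (shut) to 1 (fully open), set as the call begins (- or left out, the last holds). The fingers move at their own pace and stop on an object; FORCE is the grip in N (left out, the last holds). Time passes only in rows, so rows that do not move let the fingers close. It gives the time, the measured TCP pose, the force and the opening at its end, in the units of the state.
- observe(): the state, without advancing time (a new reading comes with each control period).
- camera(name): name is "side" or "top"; returns a dict with "pixels" (400x640x3 uint8, red, green, blue), "range_z" (400x640 float32, m along the optical axis (not along the pixel's ray), 0 where there is no reading), "mtx" (3x3 intrinsics, pixels), "view" (4x4, takes a point from world to camera coordinates). Camera axes: x right, y down, z forward; pixel columns grow to the right and rows downward; lengths in m; the calibration is good to about 2 mm. A picture is of the moment at which its call begins.
- finish_job(): hands the job in, once; it reports no verdict.
The state is a dict: "clock": time; "q": joint angles; "qvel": joint speeds; "effort": joint torques, N m; "ee_pos": TCP position; "tcp_rot": TCP orientation; "ft_force": force on the tool from outside, world axes, zero at the start; "ft_torque": the same for the moment, N m; "opening": finger opening in m.
Only numpy, scipy, OpenCV 4.12 (cv2) and the standard library are available. Lean on these libraries where they do the work, as an engineer would, in place of code of your own. Each camera call takes 0.05 s, during which the arm holds its last target. There are 200 camera calls.

## Task

Put the steel tweezers away in the wooden instrument case: lay them down inside through its open end without dropping them, then slide the dovetailed lid home along its tapered way, pressing it firmly until it wedges tight. Leave the spatula, sugar bowl and jar where they stand.

Things in the scene. Friction and masses are not known exactly. Their poses are not given: they have to be found in the camera images.
- case: Pale beech instrument case, fixed: screwed down by a 22 mm wide, 8 mm high batten along each long side. 240 mm long (x), 212 wide (y), 64 high. Origin: centre of its underside; z up, x level, the way the lid slides SHUT. The lid enters at the -x end. As found the lid covers the -x part of the hollow and juts out at that end; the +x part is open from above.
- case_in (a point): Centre of the case's inner floor, 10 mm above its underside, axes as the case's. The hollow is 216 mm long (x -108 to 108) and 122 mm wide (y -61 to 61), its end walls 12 mm thick, tops 50 mm above the underside. As found, 80 to 98 mm of its length is uncovered: from the lid's leading edge to the +x end wall's inner face at x = 108 mm.
- way_mouth (a point): Mid-width of the dovetail way at its mouth: 120 mm to -x of the case's centre, on the ledge the lid rides on, 52 mm above the shelf; axes as the case's. A 45 degree undercut cheek, 12 mm high, stands along each side; each closes in by 4 degrees towards +x: between their top edges 161 mm at the mouth, 127 mm at the far end.
- lid: Sliding plywood lid, loose, 0.2 to 0.42 kg, 250 mm long, 12 thick, lying in the way. Tapered like it: underside 186 mm wide at the trailing end, 151 at the leading end; side edges bevelled. Origin: mid-width of its underside, 120 mm behind the leading edge, 130 ahead of the trailing end. x: closing direction. In the case's frame its x is -92 to -110 mm as found and 0 (within 1) when home.
- lid_end (a point): Middle of the lid's trailing end face, an upright face 12 mm high (58 mm above the shelf) to push on, clear behind and below; axes as the lid's. Home, it stands 10 mm out of the case's end. The lid slides at 1 to 4 N, with 7 mm side play each side when 100 mm open: pushed 20 mm off its centre line it cocks and sticks. Home, it stops hard; pressed with 10 to 20 N it stays jammed.
- tweezers_mid (a point): Steel tweezers, 100 mm long, 11 mm high, 25 to 50 g, stiff, lying on their side on the shelf. Origin: the middle, half-way up (5.5 mm above what they lie on). x runs along them from the joined heel to the tips, z up; from x = -16 to +16 mm they have straight parallel grips, 15.5 mm wide over all along y.
- spatula: Bystander: pale wooden spatula lying flat, 200 mm long, 34 mm wide, 7 mm thick; origin near its middle on the underside, x along it.
- sugar_bowl: Bystander: white porcelain sugar bowl with a knobbed cover, 100 mm across (140 mm over its two ears), 106 mm high; origin at the centre of its foot.
- jar: Bystander: sealed amber glass jar with a black cap, 84 mm across, 115 mm high; origin at the centre of its foot.
There are look-alikes about, which are no part of the job. Of the things shaped like the part that bears tweezers_mid, the bare steel one is meant.

How it is judged:
By the outcome, as a careful person would: the job done as asked, in the order asked, and still so for the second after the job is handed in, with the robot touching nothing.
It also fails if it takes over 56 s, if anything falls off the work surface, if the arm or the gripper's body presses on something with over 40 N, if the wrist force passes 120 N, or if a joint passes its speed limit or range.

## Working session

There is one attempt and no reset: what is moved stays moved. The work goes in short steps, Python scripts to look and compute and a shell command to move; the robot and the scene stay as the last step left them, time stands still between calls to the robot, and variables do not carry over. Pictures are saved under pics/ and viewed, about 8 in all and at most 12, crops included, and the job is handed in when it is done.

```bash
ls; mkdir -p pics; cat > h.py <<'E'
from workcell import *
import numpy as np, cv2
def world(c):
    z=c["range_z"]; K=c["mtx"]; v,u=np.indices(z.shape)
    P=np.stack([(u-K[0,2])/K[0,0]*z,(v-K[1,2])/K[1,1]*z,z,np.ones_like(z)],-1)
    W=P@np.linalg.inv(c["view"]).T
    W[z==0]=np.nan
    return W[...,:3]
def save(n,im): cv2.imwrite("pics/"+n,cv2.cvtColor(im,cv2.COLOR_RGB2BGR))
E
python3 - <<'E'
from h import *
for n in("top","side"):
    c=camera(n); save(n+"1.png",c["pixels"]); np.savez("/tmp/%s1.npz"%n,**c)
    print(n,c["mtx"].tolist(),np.round(c["view"],3).tolist())
print(observe())
E
```

```text
pics
top [[423.7485481030042, 0.0, 321.600527579901], [0.0, 423.7485481030042, 199.69510798761877], [0.0, 0.0, 1.0]] [[0.007, -1.0, -0.02, -0.051], [-0.985, -0.004, -0.174, 0.574], [0.174, 0.021, -0.985, 1.123], [0.0, 0.0, 0.0, 1.0]]
side [[447.0842455091941, 0.0, 319.5792225730712], [0.0, 447.0842455091941, 203.20810636549848], [0.0, 0.0, 1.0]] [[0.813, -0.581, 0.017, -0.497], [-0.351, -0.515, -0.782, 0.212], [0.463, 0.63, -0.623, 0.904], [0.0, 0.0, 0.0, 1.0]]
{'clock': 0.1, 'q': array([ 6.41135220e+01,  3.05245210e+00,  9.24844357e+01, -2.12686854e-03,
        8.45704532e+01, -6.81941219e+00]), 'qvel': array([ 0.06313352, -0.11882002, -0.17502545,  0.03349777, -0.07207615,
       -0.01572787]), 'effort': array([-4.65922494e-04, -3.94903672e+01, -3.71362531e+01, -1.97925901e-04,
        3.92313232e-03,  3.88070146e-05]), 'ee_pos': array([0.20394118, 0.59018271, 0.23019486]), 'tcp_rot': array([-1.79893167e+02, -1.06437290e-02,  1.60933127e+02]), 'ft_force': array([-0.13783124,  0.17585949,  0.97675295]), 'ft_torque': array([-0.01631851,  0.0664037 , -0.00431836]), 'opening': 0.08509222123192241}
```

View pics/top1.png

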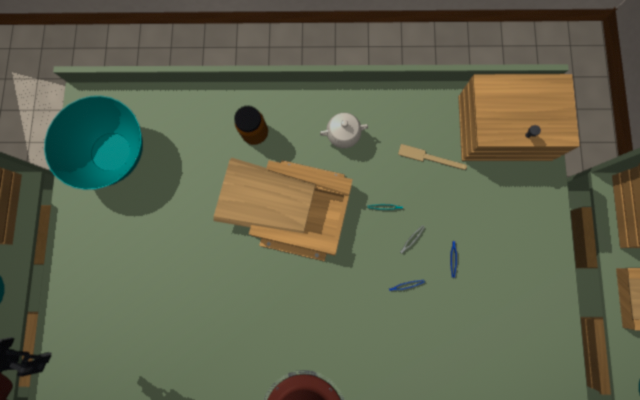

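View pics/side1.png

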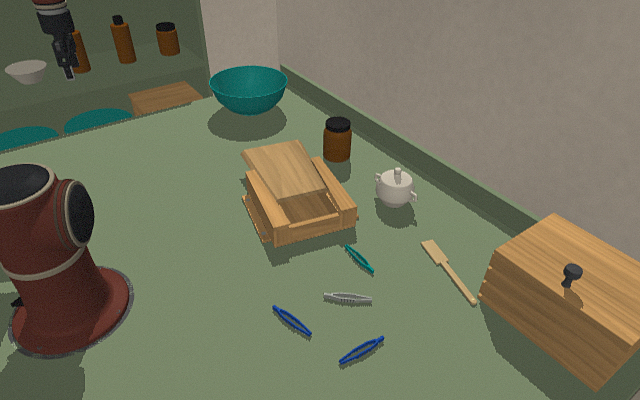

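The top view shows four tweezers-shaped things: teal (384,208), bare grey steel (413,240), blue (454,259) and blue (407,286). The grey one fits "bare steel". The case is at about (300,207), with its lid jutting out to the left, so closing runs to image right, which is world -y. I'll confirm with a crop and measure.

```bash
python3 - <<'E'
from h import *
out=[]
for n,(u,v) in (("top",(413,240)),("side",(348,297))):
    c=dict(np.load("/tmp/%s1.npz"%n)); W=world(c)
    out.append(cv2.resize(c["pixels"][v-35:v+35,u-40:u+40],None,fx=5,fy=5,interpolation=cv2.INTER_CUBIC))
    z=W[...,2]
    # height mask
    for nm,(u0,u1,v0,v1) in {"steel":(u-32,u+32,v-18,v+18)}.items():
        sub=W[v0:v1,u0:u1]; px=c["pixels"][v0:v1,u0:u1].astype(int)
        tab=np.nanmedian(sub[...,2])
        m=(px.max(-1)-px.min(-1)<14)&(sub[...,2]>tab+.003) if n=="top" else (px.max(-1)-px.min(-1)<14)&(sub[...,2]>tab+.003)
        p=sub[m]; r=cv2.minAreaRect((p[:,:2]*1000).astype(np.float32))
        print(n,"table",tab,"n",len(p),"z",np.percentile(p[:,2],[5,50,95]).round(4),"rect",r, "mean",p[:,:2].mean(0))
    if n=="top":
        m=((z>.057)&(z<.08)); m[:, :200]=0;m[:,370:]=0;m[:140]=0;m[270:]=0
        nl,lab,st,ce=cv2.connectedComponentsWithStats(m.astype(np.uint8))
        for i in range(1,nl):
            if st[i,4]>30:
                p=W[lab==i]; print("hi",st[i],p.mean(0).round(4),cv2.minAreaRect((p[:,:2]*1000).astype(np.float32)),np.percentile(p[:,2],[5,50,95]).round(4))
save("crop1.png",np.hstack(out))
c=dict(np.load("/tmp/top1.npz"))
save("crop2.png",cv2.resize(c["pixels"][145:270,205:365],None,fx=5,fy=4.8/1,interpolation=cv2.INTER_CUBIC)[:600])
E
```

```text
top table 0.0006744454184268722 n 72 z [0.005  0.0099 0.0143] rect ((469.2798156738281, -300.5939636230469), (16.07830810546875, 95.25950622558594), 43.981361389160156) mean [ 0.46827614 -0.30004248]
hi [332 140  22   6  74] [ 0.7369 -0.1079  0.0644] ((735.7315673828125, -105.2149887084961), (59.15439224243164, 14.128560066223145), 88.65068054199219) [0.0577 0.0631 0.0741]
hi [ 214  159  139   96 7252] [0.5679 0.0786 0.0637] ((566.3141479492188, 61.791290283203125), (347.7769775390625, 212.49769592285156), 77.03109741210938) [0.0597 0.0637 0.0673]
side table -0.0004948513610189553 n 275 z [0.0032 0.0073 0.0115] rect ((468.7867126464844, -298.15496826171875), (17.882665634155273, 98.33988952636719), 50.090938568115234) mean [ 0.46896894 -0.29851387]
```

View pics/crop1.png

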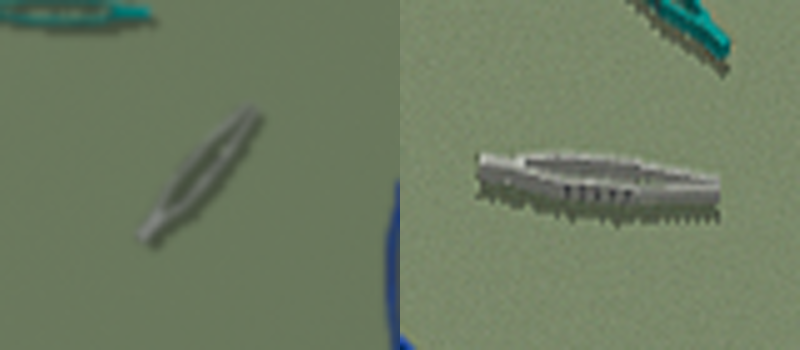

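View pics/crop2.png

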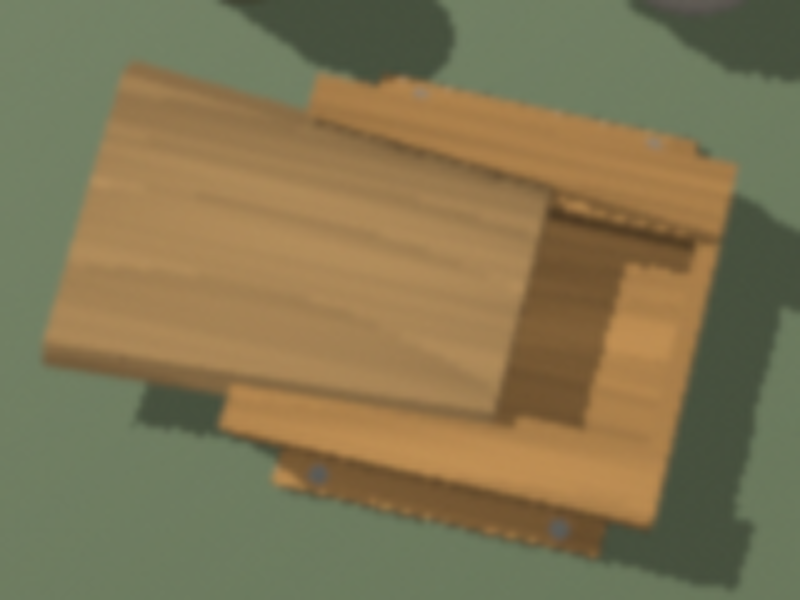

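The grey one at (413,240) is bare steel, with its solid heel at lower left (401,252). Next I'll fit case, lid and tweezers from both cameras.

```bash
cat > m.py <<'E'
from h import *
roi={"top":(200,370,140,270),"side":(235,360,130,250)}
def case(n,c):
    W=world(c); u0,u1,v0,v1=roi[n]; p=W[v0:v1,u0:u1].reshape(-1,3)
    p=p[(p[:,2]>.055)&(p[:,2]<.072)&(abs(p[:,0]-.57)<.17)&(abs(p[:,1]-.07)<.21)]
    # drop stray points (jar, bowl): keep the big blob
    g=np.zeros((400,500),np.uint8); ij=((p[:,:2]-[.37,-.18])*1000).astype(int); g[ij[:,0].clip(0,399),ij[:,1].clip(0,499)]=1
    g=cv2.morphologyEx(g,cv2.MORPH_CLOSE,np.ones((9,9))); _,lab,st,_=cv2.connectedComponentsWithStats(g)
    k=1+st[1:,4].argmax(); p=p[lab[ij[:,0].clip(0,399),ij[:,1].clip(0,499)]==k]
    r=cv2.minAreaRect((p[:,:2]*1000).astype(np.float32)); (a,b),(w,h),t=r
    if w<h: t+=90; w,h=h,w
    t-=180; d=np.array([np.cos(np.radians(t)),np.sin(np.radians(t))]); e=np.array([-d[1],d[0]])
    C=np.array([a,b])/1000+d*(w/2000-.120)
    q=np.c_[(p[:,:2]-C)@d,(p[:,:2]-C)@e]*1000
    print(n,"rect",np.round([w,h],1),"yaw",round(t,2),"case C",C.round(4),"z",np.median(p[:,2]).round(4))
    return W,C,t,q
if __name__=="__main__":
  for n in roi:
    c=dict(np.load("/tmp/%s1.npz"%n)); W,C,t,q=case(n,c)
    # lid tail
    k=q[q[:,0]<-124]
    print(" lid tail x",np.percentile(k[:,0],[0,1,3]).round(1))
    for a in range(-230,-124,20):
        s=k[(k[:,0]>a)&(k[:,0]<a+20)]; 
        if len(s): print("  x",a+10,"y",s[:,1].min().round(1),s[:,1].max().round(1),"mid",((s[:,1].min()+s[:,1].max())/2).round(1))
    for y0 in (-70,-35,0,35): 
        s=k[(k[:,1]>y0)&(k[:,1]<y0+35)]; print("  tail at y",y0+17,s[:,0].min().round(1) if len(s) else None)
    for y0 in (-95,80): s=q[(abs(q[:,1]-y0-7)<9)]; print("  cheek x range",s[:,0].min().round(1),s[:,0].max().round(1))
    u,v=(413,240) if n=="top" else (348,297)
    s=W[v-18:v+18,u-32:u+32]; px=c["pixels"][v-18:v+18,u-32:u+32].astype(int)
    m=(px.max(-1)-px.min(-1)<14)&(s[...,2]>.0035); p=s[m][:,:2]
    mu=p.mean(0); vt=np.linalg.svd(p-mu)[2][0]; vt*=np.sign(vt[0]); l=(p-mu)@vt
    print(" tw yaw",np.degrees(np.arctan2(vt[1],vt[0])).round(1),"mid",(mu+vt*(l.min()+l.max())/2).round(4),"len",np.ptp(l).round(4),"mean",mu.round(4))
E
python3 m.py
```

```text
top rect [347.8 212.5] yaw -102.97 case C [0.5542 0.0093] z 0.0637
 lid tail x [-227.8 -225.5 -223.6]
  x -220 y -91.5 89.1 mid -1.2
  x -200 y -89.2 89.8 mid 0.3
  x -180 y -89.2 87.1 mid -1.0
  x -160 y -85.8 84.9 mid -0.5
  x -140 y -85.1 83.7 mid -0.7
  x -120 y -81.1 81.2 mid 0.1
  tail at y -53 -226.7
  tail at y -18 -227.8
  tail at y 17 -226.9
  tail at y 52 -226.9
  cheek x range -224.9 119.8
  cheek x range -225.9 119.8
 tw yaw -43.3 mid [ 0.4691 -0.301 ] len 0.0955 mean [ 0.4682 -0.3001]
side rect [352.7 213.8] yaw -103.1 case C [0.5517 0.0098] z 0.0633
 lid tail x [-232.7 -228.8 -225.8]
  x -220 y -92.8 87.0 mid -2.9
  x -200 y -91.5 85.8 mid -2.8
  x -180 y -87.8 84.2 mid -1.8
  x -160 y -84.1 83.2 mid -0.4
  x -140 y -83.3 81.0 mid -1.2
  x -120 y -105.5 73.6 mid -15.9
  tail at y -53 -231.9
  tail at y -18 -232.7
  tail at y 17 -231.0
  tail at y 52 -230.6
  cheek x range -230.7 119.4
  cheek x range -229.5 119.9
 tw yaw -41.4 mid [ 0.4685 -0.2981] len 0.098 mean [ 0.4692 -0.2987]
```

```bash
python3 -m pendant '3 -3.7 0 -3;3 -3.7 0 -3;3 -3.7 0 -3;3 -3.7 0 -3;3 -3.7 0 -3;3 -3.7 0 -3;3 -3.7 0 -3;3 -3.7 0 -3' 0.5 40; python3 -m pendant '0.2 -4.6 0 0;0.2 -4.6 0 0;0.2 -4.6 0 0;0.2 -4.6 0 0;0.2 -4.6 0 0;0.2 -4.6 0 0;0.2 -4.6 0 0;0.2 -4.6 0 0'; python3 -m pendant '0.2 -4.6 -1 0;0.2 -4.6 -2 0;0.2 -4.6 -2 0;0.2 -4.6 -2 0;0.2 -4.6 -2 0;0 0 0 0;0 0 0 0'
```

```text
clock: 0.9
ee_pos: [0.4448, 0.2929, 0.2309]
tcp_rot: [-180.0, -0.0, 136.8]
ft_force: [0.8, 1.2, -1.0]
opening: 0.0429
clock: 1.7
ee_pos: [0.4596, -0.0751, 0.231]
tcp_rot: [180.0, -0.0, 136.9]
ft_force: [0.3, -0.3, 0.2]
opening: 0.0425
clock: 2.4
ee_pos: [0.4693, -0.3027, 0.1402]
tcp_rot: [180.0, -0.2, 136.8]
ft_force: [-0.3, 0.2, 0.1]
opening: 0.0424
```

```bash
python3 -m pendant '0 0.3 -3 0;0 0 -3 0;0 0 -3 0;0 0 -2 0;0 0 -1.2 0;0 0 -0.8 0;0 0 -0.7 0;0 0 0 0'; python3 -m pendant '0 0 0 0;0 0 0 0;0 0 0 0;0 0 0 0;0 0 0 0;0 0 0 0' 0 40; python3 - <<'E'
from h import *
c=camera("side"); save("grip.png",cv2.resize(c["pixels"][200:350,260:430],None,fx=4,fy=4))
E
```

```text
clock: 3.2
ee_pos: [0.4703, -0.2994, 0.0047]
tcp_rot: [180.0, 0.0, 137.0]
ft_force: [0.3, 0.5, -0.7]
opening: 0.0426
clock: 3.8
ee_pos: [0.4709, -0.3003, 0.0058]
tcp_rot: [180.0, 0.1, 136.9]
ft_force: [-0.0, 0.4, 6.3]
opening: 0.0142
```

View pics/grip.png

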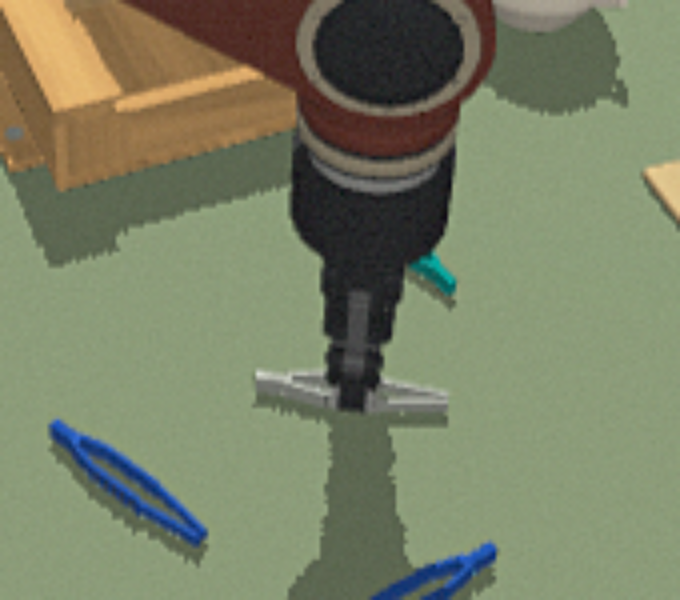

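The tweezers are gripped at their middle (crop span 257–448, fingers at 352), opening 14 mm. Next I lift and carry them over the opening.

```bash
python3 -m pendant '0 0 1 0;0 0 2 0;0 0 3 0;0 0 3 0;0 0 3 0;0 0 2 0;0 0 1 0'; python3 -m pendant '0.7 2.5 0 4;1 3.5 0 4;1 3.5 0 4;1 3.5 0 4;1 3.5 0 4;0.7 3 0 4;0.7 2.5 0 4;0.6 2.5 0 2'; python3 -m pendant '0 0 0 0;0 0 0 0;0 0 0 0'; python3 - <<'E'
from h import *
a=[]
c=camera("side"); a.append(cv2.resize(c["pixels"][100:260,220:380],(400,400)))
c=camera("top"); a.append(cv2.resize(c["pixels"][130:290,220:380],(400,400)))
save("over.png",np.hstack(a))
E
```

```text
clock: 4.55
ee_pos: [0.4708, -0.3002, 0.1573]
tcp_rot: [180.0, 0.2, 136.9]
ft_force: [0.5, -1.2, -0.9]
opening: 0.0138
clock: 5.35
ee_pos: [0.5365, -0.0531, 0.1535]
tcp_rot: [180.0, -0.1, 167.1]
ft_force: [0.7, 0.6, -0.7]
opening: 0.0135
clock: 5.65
ee_pos: [0.5366, -0.0552, 0.154]
tcp_rot: [-180.0, -0.1, 166.9]
ft_force: [0.9, -0.7, -1.2]
opening: 0.0139
```

View pics/over.png

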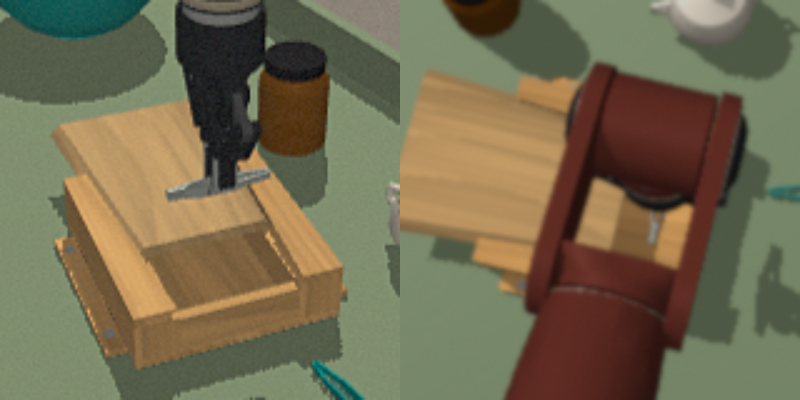

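The tweezers are held level above the opening (left crop 165–270, ~183). I'll check their extent in the case frame before lowering.

```bash
python3 - <<'E'
from h import *
C=np.array([.553,.0095]); t=np.radians(-103); d=np.array([np.cos(t),np.sin(t)]); e=np.array([-d[1],d[0]])
c=camera("side"); W=world(c); px=c["pixels"].astype(int)
m=(W[...,2]>.139)&(W[...,2]<.17)&(px.max(-1)-px.min(-1)<25)&(px.min(-1)>90)&(np.hypot(*(np.moveaxis(W[...,:2],-1,0)-np.array([.5366,-.0552])[:,None,None]))<.08)
p=W[m]; q=np.c_[(p[:,:2]-C)@d,(p[:,:2]-C)@e]*1000
print(len(q),q.min(0),q.max(0),p[:,2].min(),p[:,2].max(), np.polyfit(q[:,1],q[:,0],1),np.polyfit(q[:,1],p[:,2]*1000,1))
print((np.array([.5366,-.0552])-C)@d,(np.array([.5366,-.0552])-C)@e)
E
```

```text
155 [ 57.27474292 -53.59239929] [81.35254497 46.60738419] 0.14757344724710653 0.16994827802095414 [-2.73531613e-02  6.78408341e+01] [-1.14751508e-02  1.55759546e+02]
0.06673094048284411 -0.0014253358464298717
```

```bash
python3 -m pendant '0.3 0 -2 0;0 0 -2.5 0;0 0 -2.5 0;0 0 -2.5 0;0 0 -1.8 0;0 0 -1 0;0 0 -0.6 0;0 0 0 0'; python3 -m pendant '0 0 -0.1 0;0 0 -0.1 0;0 0 0 0'
```

```text
clock: 6.6
ee_pos: [0.54, -0.0548, 0.0253]
tcp_rot: [-180.0, -0.0, 166.9]
ft_force: [0.6, -0.5, -0.4]
opening: 0.014
clock: 6.9
ee_pos: [0.5407, -0.0547, 0.0244]
tcp_rot: [-180.0, 0.1, 166.9]
ft_force: [-0.3, 0.8, -0.4]
opening: 0.0136
```

```bash
python3 -m pendant '0 0 -0.2 0;0 0 -0.2 0;0 0 -0.1 0;0 0 0 0;0 0 0 0'; python3 -m pendant '0 0 -0.1 0;0 0 -0.1 0;0 0 0 0;0 0 0 0'; python3 -m pendant '0 0 -0.1 0;0 0 0 0;0 0 0 0'
```

```text
clock: 7.4
ee_pos: [0.5401, -0.0545, 0.0185]
tcp_rot: [180.0, -0.0, 166.9]
ft_force: [-1.2, -0.3, -1.0]
opening: 0.0139
clock: 7.8
ee_pos: [0.5401, -0.0546, 0.0166]
tcp_rot: [180.0, -0.0, 166.9]
ft_force: [0.4, 1.2, -0.4]
opening: 0.0142
clock: 8.1
ee_pos: [0.5403, -0.0546, 0.0158]
tcp_rot: [180.0, 0.0, 166.9]
ft_force: [-0.6, 0.4, 1.1]
opening: 0.0138
```

```bash
python3 -m pendant '0 0 -0.1 0;0 0 0 0;0 0 0 0'; python3 -m pendant '0 0 0 0;0 0 0 0;0 0 0 0;0 0 0 0' 0.35; python3 - <<'E'
from h import *
c=camera("side"); save("rel.png",cv2.resize(c["pixels"][150:260,230:370],None,fx=4,fy=4))
E
```

```text
clock: 8.4
ee_pos: [0.5403, -0.0546, 0.0158]
tcp_rot: [-180.0, -0.0, 166.9]
ft_force: [-3.2, 0.4, 7.6]
opening: 0.0134
clock: 8.8
ee_pos: [0.5403, -0.0549, 0.0148]
tcp_rot: [-180.0, 0.0, 166.9]
ft_force: [-0.4, -3.0, 2.8]
opening: 0.03
```

```bash
python3 -m pendant '0 0 0.3 0;0 0 0.7 0;0 0 1.5 0;0 0 3 0;0 0 3 0;0 0 3 0;0 0 3 0'; python3 -m pendant '0.4 1.5 0 -6;0.7 3 0 -8;0.7 3.2 0 -8;0.7 3.2 0 -8;0.7 3.2 0 -8;0.7 3.2 0 -8;0.7 3.2 0 -8;0.7 3.2 0 -8' 0 40; python3 -m pendant '0.7 3.2 0 -8;0.7 3.2 0 -8;0.5 2 0 -8;0.2 0.6 0 -4;0 0 0 0;0 0 0 0'; sed -i '/^if __name__/,$d' m.py; cat > l.py <<'E'
import sys; from m import *
tag=sys.argv[1]; C=np.array([.553,.0095]); t=np.radians(-103); d=np.array([np.cos(t),np.sin(t)]); e=np.array([-d[1],d[0]])
for n in roi:
    c=camera(n); u0,u1,v0,v1=roi[n]; W=world(c); px=c["pixels"].astype(int)
    save(f"{tag}_{n}.png",cv2.resize(c["pixels"][v0:v1,u0:u1],None,fx=4,fy=4,interpolation=cv2.INTER_CUBIC))
    p=W[v0:v1,u0:u1].reshape(-1,3); P=px[v0:v1,u0:u1].reshape(-1,3); q=np.c_[(p[:,:2]-C)@d,(p[:,:2]-C)@e]*1000; z=p[:,2]
    wood=(P[:,0]-P[:,2]>35)&(z>.055)&(z<.072)&(q[:,0]<-124)&(abs(q[:,1])<100); k=q[wood]
    if len(k): print(n,"tail x",[k[abs(k[:,1]-y)<17][:,0].min().round(1) if (abs(k[:,1]-y)<17).any() else None for y in(-60,-30,0,30,60)])
    for a in range(-230,-130,20):
        s=k[(k[:,0]>a)&(k[:,0]<a+20)]
        if len(s): print("  x",a+10,"y",s[:,1].min().round(1),s[:,1].max().round(1),"mid",((s[:,1].min()+s[:,1].max())/2).round(1))
    m=(z>.005)&(z<.03)&(P.max(1)-P.min(1)<22)&(abs(q[:,0]-60)<50)&(abs(q[:,1])<62); k=q[m]
    if len(k)>5: print("  tw",len(k),k.min(0).round(1),k.max(0).round(1),np.percentile(z[m],[5,95]).round(4))
E
python3 l.py a
```

```text
clock: 9.55
ee_pos: [0.5402, -0.0544, 0.1622]
tcp_rot: [180.0, 0.1, 166.9]
ft_force: [0.4, -0.5, 0.1]
opening: 0.0296
clock: 10.35
ee_pos: [0.5934, 0.1841, 0.1611]
tcp_rot: [179.9, -0.0, 104.6]
ft_force: [1.2, 0.0, 0.3]
opening: 0.0001
clock: 10.95
ee_pos: [0.6141, 0.2724, 0.1604]
tcp_rot: [180.0, -0.0, 77.0]
ft_force: [0.2, -0.6, -0.3]
opening: 0.0003
top tail x [np.float64(-229.6), np.float64(-230.3), np.float64(-230.4), np.float64(-229.6), np.float64(-229.4)]
  x -220 y -91.0 89.7 mid -0.7
  x -200 y -86.7 88.4 mid 0.9
  x -180 y -87.1 85.4 mid -0.8
  x -160 y -87.1 85.4 mid -0.8
  x -140 y -84.8 84.4 mid -0.2
  tw 11 [ 66.2 -46.4] [ 70.2 -31. ] [0.0161 0.0224]
side tail x [np.float64(-234.8), np.float64(-232.6), np.float64(-234.3), np.float64(-234.2), np.float64(-233.3)]
  x -220 y -91.6 86.9 mid -2.4
  x -200 y -87.9 85.1 mid -1.4
  x -180 y -87.6 82.1 mid -2.8
  x -160 y -87.3 82.2 mid -2.6
  x -140 y -85.2 80.6 mid -2.3
  tw 122 [ 48.5 -46.9] [71.  55.6] [0.0114 0.0218]
```

View pics/a_side.png

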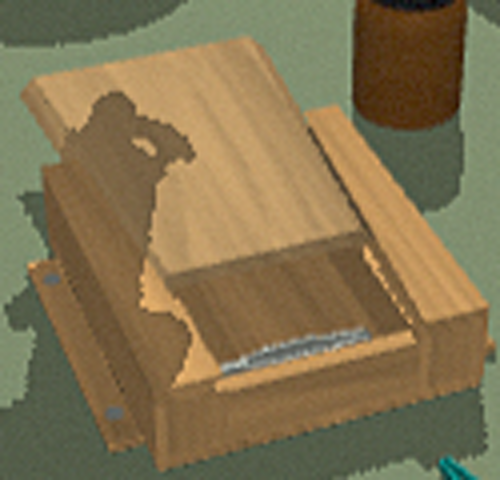

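The tweezers lie flat on the case floor (crop 220–370, ~350) and clear of the lid. Next I go down behind the lid end.

```bash
python3 -m pendant '-0.15 0 -2 0;0 0 -3 0;0 0 -3 0;0 0 -2 0;0 0 -1 0;0 0 -0.5 0;0 0 0 0'; python3 -m pendant '-0.11 -0.49 0 0;-0.11 -0.49 0 0;-0.11 -0.49 0 0;-0.11 -0.49 0 0;0 0 0 0;0 0 0 0'; python3 -m pendant '-0.11 -0.49 0 0;-0.11 -0.49 0 0;0 0 0 0;0 0 0 0'
```

```text
clock: 11.75
ee_pos: [0.6128, 0.2722, 0.0449]
tcp_rot: [180.0, -0.0, 76.9]
ft_force: [-0.8, 0.8, 0.5]
opening: -0.0001
clock: 12.35
ee_pos: [0.6083, 0.2526, 0.0448]
tcp_rot: [180.0, -0.0, 76.9]
ft_force: [0.4, 0.1, -0.5]
opening: 0.0003
clock: 12.75
ee_pos: [0.606, 0.2428, 0.0446]
tcp_rot: [-180.0, 0.0, 76.9]
ft_force: [0.2, 0.1, -0.1]
opening: 0.0002
```

```bash
python3 -m pendant '-0.11 -0.49 0 0;-0.11 -0.49 0 0;-0.11 -0.49 0 0;-0.11 -0.49 0 0'; python3 -m pendant '-0.11 -0.49 0 0;-0.11 -0.49 0 0;-0.11 -0.49 0 0;-0.11 -0.49 0 0';python3 l.py b
```

```text
clock: 13.15
ee_pos: [0.6016, 0.223, 0.0447]
tcp_rot: [180.0, -0.0, 76.9]
ft_force: [0.5, 1.3, 0.7]
opening: 0.0004
clock: 13.55
ee_pos: [0.5972, 0.2034, 0.0447]
tcp_rot: [180.0, -0.0, 76.9]
ft_force: [0.8, 1.8, -0.4]
opening: 0.0001
top tail x [np.float64(-169.0), np.float64(-179.5), np.float64(-186.1), np.float64(-186.6), np.float64(-186.3)]
  x -180 y -41.2 89.4 mid 24.1
  x -160 y -89.1 88.7 mid -0.2
  x -140 y -87.3 87.0 mid -0.1
  tw 10 [ 66.1 -46. ] [ 70.4 -31.5] [0.0176 0.0232]
side tail x [np.float64(-188.6), np.float64(-188.5), np.float64(-196.6), np.float64(-191.4), np.float64(-191.8)]
  x -200 y -8.7 52.9 mid 22.1
  x -180 y -91.1 85.1 mid -3.0
  x -160 y -91.3 84.6 mid -3.3
  x -140 y -90.0 82.5 mid -3.7
  tw 122 [ 42.5 -47.2] [72.9 54.4] [0.011  0.0222]
```

```bash
python3 -m pendant '-0.11 -0.49 0 0;-0.11 -0.49 0 0;-0.11 -0.49 0 0;-0.11 -0.49 0 0;-0.11 -0.49 0 0'; python3 -m pendant '-0.11 -0.49 0 0;-0.11 -0.49 0 0;-0.11 -0.49 0 0;-0.11 -0.49 0 0';python3 -m pendant '-0.07 -0.29 0 0;-0.07 -0.29 0 0;0 0 0 0'
```

```text
clock: 14.15
ee_pos: [0.5916, 0.1789, 0.0446]
tcp_rot: [-180.0, -0.0, 76.9]
ft_force: [0.4, 1.0, -0.7]
opening: -0.0003
clock: 14.55
ee_pos: [0.5872, 0.1593, 0.0446]
tcp_rot: [-180.0, -0.0, 76.9]
ft_force: [0.2, 1.7, 0.4]
opening: 0.0002
clock: 14.85
ee_pos: [0.5858, 0.1534, 0.0446]
tcp_rot: [-180.0, 0.0, 76.9]
ft_force: [0.5, -0.4, -0.2]
opening: -0.0001
```

```bash
python3 -m pendant '-0.04 -0.2 0 0;0 0 0 0;0 0 0 0'; python3 -m pendant '-0.04 -0.2 0 0;0 0 0 0;0 0 0 0'
```

```text
clock: 15.15
ee_pos: [0.5855, 0.1518, 0.0446]
tcp_rot: [-180.0, 0.0, 76.9]
ft_force: [0.7, 0.6, -0.2]
opening: 0.0003
clock: 15.45
ee_pos: [0.585, 0.1501, 0.0446]
tcp_rot: [-180.0, -0.0, 76.9]
ft_force: [-1.0, 2.5, 0.1]
opening: -0.0001
```

```bash
python3 -m pendant '-0.04 -0.2 0 0;0 0 0 0;0 0 0 0'; python3 -m pendant '-0.02 -0.1 0 0;0 0 0 0;0 0 0 0';python3 -m pendant '-0.02 -0.1 0 0;0 0 0 0;0 0 0 0'
```

```text
clock: 15.75
ee_pos: [0.5846, 0.1487, 0.0446]
tcp_rot: [-180.0, -0.1, 76.9]
ft_force: [-1.0, 4.8, 0.4]
opening: 0.0001
clock: 16.05
ee_pos: [0.5846, 0.1487, 0.0446]
tcp_rot: [-180.0, -0.2, 76.9]
ft_force: [-0.6, 7.2, -1.4]
opening: -0.0001
clock: 16.35
ee_pos: [0.5846, 0.1487, 0.0447]
tcp_rot: [180.0, -0.3, 76.9]
ft_force: [1.3, 11.4, -1.9]
opening: 0.0002
```

```bash
python3 -m pendant '-0.04 -0.2 0 0;0 0 0 0;0 0 0 0'; python3 -m pendant '-0.04 -0.2 0 0;0 0 0 0;0 0 0 0;0 0 0 0'; python3 l.py c
```

```text
clock: 16.65
ee_pos: [0.5846, 0.1486, 0.0447]
tcp_rot: [180.0, -0.6, 76.9]
ft_force: [3.4, 19.0, -5.0]
opening: -0.0002
clock: 17.05
ee_pos: [0.5846, 0.1486, 0.0448]
tcp_rot: [179.9, -0.8, 76.9]
ft_force: [5.3, 24.8, -6.3]
opening: -0.0002
top tail x [None, None, None, np.float64(-125.2), np.float64(-129.1)]
side tail x [np.float64(-135.0), np.float64(-134.7), np.float64(-142.3), np.float64(-134.0), np.float64(-136.9)]
  x -140 y -88.4 75.5 mid -6.4
```

```bash
python3 -m pendant '0.11 0.49 0 0;0.11 0.49 0 0;0.22 0.98 0 0;0.45 1.95 0 0;0.45 1.95 0 0;0 0 2 0;0 0 4 0;0 0 4 0'; python3 -m pendant '-0.5 4 2 0;-2 4 2 0;-2 4 1 0;-2 4 0 0;-2 3 0 0;0 0 0 0;0 0 0 0'; python3 l.py d; python3 - <<'E'
import cv2,numpy as np
from h import *
c=camera("top"); C=np.array([.553,.0095]); W=world(c); t=np.radians(-103); d=np.array([np.cos(t),np.sin(t)]); e=np.array([-d[1],d[0]])
p=W[140:270,200:370].reshape(-1,3); q=np.c_[(p[:,:2]-C)@d,(p[:,:2]-C)@e]*1000; s=q[(p[:,2]>.055)&(p[:,2]<.072)]
for nm,m in(("lid",abs(s[:,1])<55),("cheekL",(s[:,1]>95)&(s[:,1]<108)),("cheekR",(s[:,1]<-95)&(s[:,1]>-108))): k=s[m&(abs(s[:,0])<180)][:,0]; print(nm,np.percentile(k,[.3,99.7]).round(1))
print(observe()["ft_force"])
save("full_end.png",np.vstack([c["pixels"][60:330,30:600],camera("side")["pixels"][80:400,20:590]]))
E
```

```text
clock: 17.95
ee_pos: [0.5963, 0.201, 0.1446]
tcp_rot: [-179.9, 0.1, 77.0]
ft_force: [1.1, 0.1, -0.3]
opening: 0.0001
clock: 18.65
ee_pos: [0.5116, 0.3913, 0.1945]
tcp_rot: [180.0, 0.0, 77.0]
ft_force: [-0.1, -0.6, 0.2]
opening: 0.0002
top tail x [np.float64(-130.2), np.float64(-130.2), np.float64(-129.4), np.float64(-129.7), np.float64(-130.4)]
  x -140 y -49.5 77.7 mid 14.1
side tail x [np.float64(-134.6), np.float64(-134.4), np.float64(-133.8), np.float64(-134.4), np.float64(-133.3)]
  x -140 y -88.2 75.0 mid -6.6
lid [-129.3  119.2]
cheekL [-118.5  119. ]
cheekR [-118.7  119. ]
[ 0.07036272  0.02584342 -0.26590715]
```

View pics/full_end.png

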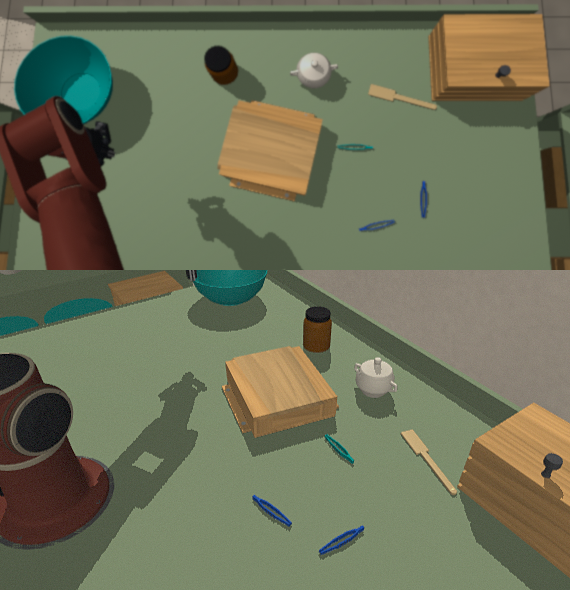

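The lid is home: its leading edge is at 119.2 mm against the cheek ends at 119.0, and its tail stands about 10.7 mm out. Jar, bowl, spatula and the other tweezers look unmoved, and the arm is clear.

```bash
python3 -c "from workcell import *; print(finish_job())"
```

```text
the job is handed in; nothing more can be done
None
```

The tweezers are in the case and the lid is shut. I handed the job in at about 19 s on the robot's clock, against the 56 s limit.

- **Tweezers:** I gripped the bare steel pair at its middle and turned it across the case. I lowered it until it touched the floor (1–8 N), then opened the fingers and lifted clear. The side picture showed it lying flat, clear of the lid.
- **Lid:** It slid at about 1–2 N when pushed at the middle of its trailing end. It stopped hard, and I pressed it with about 25 N, above the 10–20 N needed to jam it.
- **Last checks:** After I backed off, the top camera put the lid's leading edge level with the case end (119.2 against 119.0 mm). Its trailing end stood about 10.7 mm out; 10 mm is nominal when home. The wrist force was near zero, and the jar, bowl, spatula and look-alike tweezers looked unmoved.
- **Disagreements:** The side camera read the trailing end 3–4 mm farther out than the top one, much as it had from the start, so I trusted the comparison within the top picture. I did not test the jam by pulling the lid back, but it did not move when the fingers left it.

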